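# Clear a snapped bolt head from a T-slot

### The job

A T-bolt has snapped and its head is stuck down in one of the two slots of the fixture plate. Take the slot scraper from its wooden stand, lower its blade into that slot behind the broken head, and push the head out of the slot's open end so that it drops into the catch tray; do not touch the head with the gripper. Leave the scraper standing upright in the slot, and leave the sound clamping bolt in the other slot where it is.

Things in the scene. Friction and masses are not known exactly. Their poses are not given: they have to be found in the camera images.
- plate: Fixed steel plate, 190 (x) by 292 mm, top 80 mm above bench. Origin: bench level, mid-slots. Two T-slots run along y, centred at x = -45 and +45 mm, from y = -140 (closed by dark bar) to y = +140 mm (open). Neck 30 mm wide, 16 deep; chamber below 48 wide, 18 high, floor 46 mm above bench. Sheet-metal catch tray past the open end: y = 140 to 270, 200 mm wide, floor 4, rim 34 mm above bench.
- scraper_grip (a point): Middle of the scraper's upright black handle, 26 mm square, 110 tall; z up, y along blade; 0.35 kg. Symmetric by half turns. 65 mm below: underside of shoe 64 (x) by 90 by 10 mm; under it a blade 12 (x) by 70 long, 30 deep. Shoe starts on two wooden rails 46 mm high, blade between (lift 40 mm to clear). Blade in slot, shoe rests on plate: point 145 mm above bench, stands by itself.
- scrap: Broken T-bolt head, dark steel, loose, about 0.2 kg: 44 by 44 by 16 mm, on it a stub of shank 20 mm thick, 10 mm tall. Lies flat in one slot's chamber, wholly below the plate's top, too wide to lift through the neck. Slides at a few newtons; drops clear once the blade's front end is 15 mm past the slot's open end. Origin: centre of the head's underside; z along the stub, y nearly along the slot.
- stud: Sound clamping bolt standing loose in the other slot: the same 44 mm square head with an upright shank 18 mm thick and a nut with washer (36 mm wide) on it, reaching 42 mm above the plate's top face. Origin: centre of the head's underside.
Not all that is in view belongs to the job. Of the things like the part that bears scraper_grip, leave any that is orange or red; of the rest the smaller one is meant.

How it is judged:
On the way:
1. the scraper's blade is down in the slot that holds the broken head, with the head still in the slot (z of scraper_grip in the frame of plate below 0.162 m and x of scraper_grip in the frame of scrap between -0.025 and 0.025 m and horizontal distance between scraper_grip and scrap below 0.19 m and y of scrap in the frame of plate below 0.13 m), for 0.1 s.
At the end, for the whole second after the job is handed in: The broken head lies at rest down in the catch tray (below 42 mm, out of the slot); the scraper stands released and upright (within 10 degrees) on the plate with its blade in the slot (handle middle 133 to 157 mm above the bench); the sound bolt is within 20 mm of where it started (y of scrap in the frame of plate between 0.13 and 0.27 m and x of scrap in the frame of plate between -0.1 and 0.1 m and height (world z) of scrap below 0.042 m and linear speed of scrap below 0.02 m/s and angle between scraper_grip's own z axis and vertical below 0.17 rad and z of scraper_grip in the frame of plate between 0.133 and 0.157 m and y of scraper_grip in the frame of plate between -0.15 and 0.16 m and x of scraper_grip in the frame of plate between -0.1 and 0.1 m and distance of stud from where it was at the start of the episode below 0.02 m); the robot touches nothing.
It fails at once if the gripper or arm touches the broken head (contact force between any of the fingers, the arm and scrap above 0.5 N).
It fails at once if the sound bolt is moved more than 20 mm (distance of stud from where it was at the start of the episode above 0.02 m).
It also fails if it takes over 45 s, if anything falls off the work surface, if the arm or the gripper's body presses on something with over 40 N, if the wrist force passes 120 N, or if a joint passes its speed limit or range.

### The arm

A 6-joint arm with a two-finger parallel gripper is mounted at the origin on the work surface. World frame = base frame: x ahead of the robot, y to its left, z up, the work surface at z = 0. Lengths are in m, angles in rad, forces in N, time in s.
With the tool pointing down it reaches from about 0.2 to 0.875 m from the base axis. Payload 3.4 kg.
Tool frame: the origin (TCP) lies between the finger pads; the fingertips stand 25 mm ahead of it and the grasp point (between the pads) lies 6 mm ahead of it (r.nose_length is the z of the fingertips in the tool frame, in m); z points along the fingers, x is the direction in which the jaws open and shut, and the axes are right-handed (so a half turn about z gives the same grasp; the last joint's range is limited). The gripper opens to 94 mm and grips with 3 to 60 N. Pads are 16 mm wide; open, the fingers measure 119 mm over their backs; the gripper's body (75 mm by 177 mm) begins 78 mm behind the grasp point.
Start: joints at [1, 0.276, 1.505, -0, 1.361, -0.121], TCP at [0.25, 0.518, 0.23] pointing down, gripper open.
Joint ranges: [-2.89, 2.89], [-0.75, 2.08], [0.22, 2.7], [-1.18, 4.32], [0.11, 2.71], [-2.7, 2.7]. Speed limits (rad/s): [2.57, 2.57, 3.14, 3.14, 3.14, 3.14].

### API

Orientations are given as a unit quaternion [w, x, y, z].
In Python, from plant import r, gripper_to, inverse_kinematics, vision, models, telemetry gives the robot as it stands. Calls block until the motion is done:
- r.move_to(position, orientation): joint-space move of the TCP to a pose.
- r.move_l(position, rot=None, vel=0.15, guard=None): straight line of the TCP; rot=None keeps the orientation; vel is the mean speed in m/s. With guard (N) it stops when the force on the tool has changed by that much, and returns True; else False.
- r.movej(angles): joint-space move.
- gripper_to(opening, f_grip=None): finger opening in m; f_grip is the grip in N (None keeps the last); returns when the fingers have stopped.
- r.hold(seconds).
- inverse_kinematics(position, orientation): joint angles nearest the present ones, or None.
- vision.snapshot(name): name is "scene" or "top" or "wrist"; returns the picture (420x560x3 uint8, red, green, blue); there is no depth.
- vision.get_calibration(name): a dict with "fx", "fy", "cx", "cy" (pixels), "position" and "orientation" of the camera in the world. Camera axes: x right, y down, z forward; pixel columns grow to the right and rows downward; lengths in m; the calibration is good to about 2 mm. A picture is of the moment at which its call begins: read the wrist's pose just before it. get_calibration takes no time and is no camera call; for the wrist camera it gives the pose at the moment of the call.
A pose or a line that the arm cannot do raises r.PlanningError and nothing moves.
- r.sign_off(): hands the job in, once; it reports no verdict.
Trained networks look in the newest picture that a camera, given by its name, has taken for a name from the list of things; names that differ only in an ending like _2 or _b are one class to them, and where a whole thing is asked for, a point or a joint stands for the part that bears it (a point fixed in the world has none). Each returns a list of dicts, best first, with "score" (0 to 1); they miss things now and then, are a little off and sometimes report something else, mostly with a low value. They report only what shows in the picture. A call takes as long as a camera call. They do not tell look-alikes from the thing itself.
- models.boxes_of(thing, camera): "at" ([x, y, z] in m, in world coordinates, good to about 4 mm: the middle of the surface that is visible of it).
- models.regions_of(thing, camera): "pixels" (420x560 bool, what is visible of it).
- models.mark_of(thing, camera): "at" ([x, y, z] in m, in world coordinates, good to about 4 mm: a listed point, or the origin of a listed thing).
Readings, each from a call of its own:
- telemetry.current_t(): time.
- telemetry.current_joints(): joint angles.
- telemetry.current_dq(): joint speeds.
- telemetry.current_joint_efforts(): joint torques, N m.
- telemetry.current_ee_pos(): TCP position.
- telemetry.current_tool_rot(): TCP orientation.
- telemetry.current_wrist_force(): force on the tool from outside, world axes, zero at the start.
- telemetry.current_torque(): the same for the moment, N m.
- telemetry.current_opening(): finger opening in m.
Only numpy, scipy, OpenCV 4.12 (cv2) and the standard library are available. Lean on these libraries where they do the work, as an engineer would, in place of code of your own. Each camera call takes 0.05 s, during which the arm holds its last target.

## Working session

There is one attempt and no reset: what is moved stays moved. The work goes in short steps, each a Python script; the robot and the scene stay as the last script left them, time stands still between calls to the robot, and variables do not carry over. Pictures are saved under pics/ and viewed, and the job is handed in when it is done.

```bash
ls; mkdir -p pics
python3 - <<'E'
from plant import r, vision, models, telemetry
import cv2
for c in ["scene","top","wrist"]:
    im=vision.snapshot(c); cv2.imwrite(f"pics/{c}0.png",im[:,:,::-1])
    k=vision.get_calibration(c); print(c,k)
    for t in ["plate","scraper_grip","scrap","stud"]:
        print(c,t,[(m['score'],[round(float(v),4) for v in m['at']]) for m in models.mark_of(t,c)])
print(telemetry.current_t())
E
```

```text
pics
scene {'fx': 412.76813592483455, 'fy': 412.76813592483455, 'cx': 272.7065854951808, 'cy': 205.82083589082137, 'position': array([0.87503566, 0.17789288, 0.81581376]), 'orientation': array([-0.13213167,  0.42142326,  0.85190565, -0.28142567])}
scene plate [(0.71, [0.5534, 0.0727, -0.0013])]
scene scraper_grip [(0.76, [0.349, -0.2602, 0.0986]), (0.71, [0.5042, -0.3058, 0.1107]), (0.63, [0.2846, -0.4327, 0.1346]), (0.61, [0.464, -0.4822, 0.1217])]
scene scrap [(0.52, [0.5985, 0.0999, 0.0435])]
scene stud [(0.57, [0.5075, 0.0809, 0.0457])]
top {'fx': 412.8401849386175, 'fy': 412.8401849386175, 'cx': 271.2460693647316, 'cy': 212.30075185837038, 'position': array([ 0.24207273, -0.18345643,  1.13760475]), 'orientation': array([ 0.07789843, -0.69927224,  0.70824296, -0.05781076])}
top plate []
top scraper_grip [(0.93, [0.2872, -0.4326, 0.1347]), (0.79, [0.4684, -0.487, 0.1221]), (0.78, [0.5008, -0.3086, 0.1086]), (0.63, [0.3482, -0.2615, 0.0937])]
top scrap [(0.68, [0.5933, 0.103, 0.0472])]
top stud [(0.62, [0.5114, 0.0816, 0.0424])]
wrist {'fx': 360.380117294703, 'fy': 360.380117294703, 'cx': 285.916777259066, 'cy': 208.12307842818754, 'position': array([0.17580419, 0.55395394, 0.38380368]), 'orientation': array([0.1210495 , 0.8382936 , 0.52619923, 0.07566522])}
wrist plate []
wrist scraper_grip []
wrist scrap []
wrist stud []
0.75
```

View pics/scene0.png

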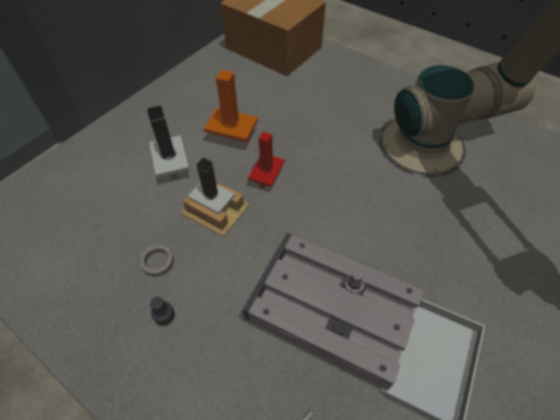

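View pics/top0.png

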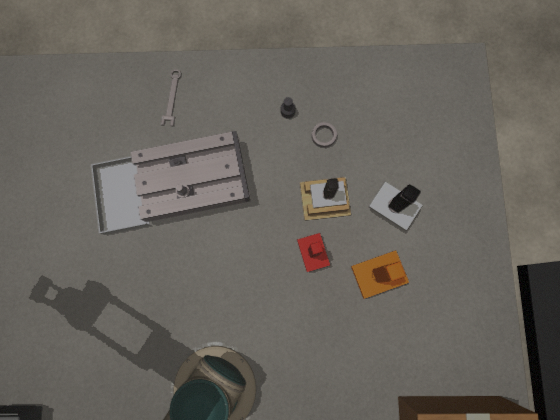

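The top view shows the scraper on its wooden stand at about (328,195), with a larger black/white look-alike at (400,205) and an orange and a red one. The head is in the upper slot at about (178,160), the stud in the lower one at (183,190), and the tray is to the left. Next I'll zoom in on the yaw angles.

Run:
```python
import cv2
im=cv2.imread("pics/top0.png")
a=cv2.convertScaleAbs(cv2.resize(im[120:245,85:260],None,fx=4.5,fy=4.5,interpolation=cv2.INTER_CUBIC),alpha=1.6);cv2.imwrite("pics/a.png",a)
b=cv2.convertScaleAbs(cv2.resize(im[165:230,290:360],None,fx=8,fy=8,interpolation=cv2.INTER_CUBIC),alpha=1.3);cv2.imwrite("pics/b.png",b)
im=cv2.imread("pics/scene0.png")
b=cv2.convertScaleAbs(cv2.resize(im[140:240,170:260],None,fx=6,fy=6,interpolation=cv2.INTER_CUBIC),alpha=1.3);cv2.imwrite("pics/c.png",b)
```

```text
(no output)
```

View pics/a.png

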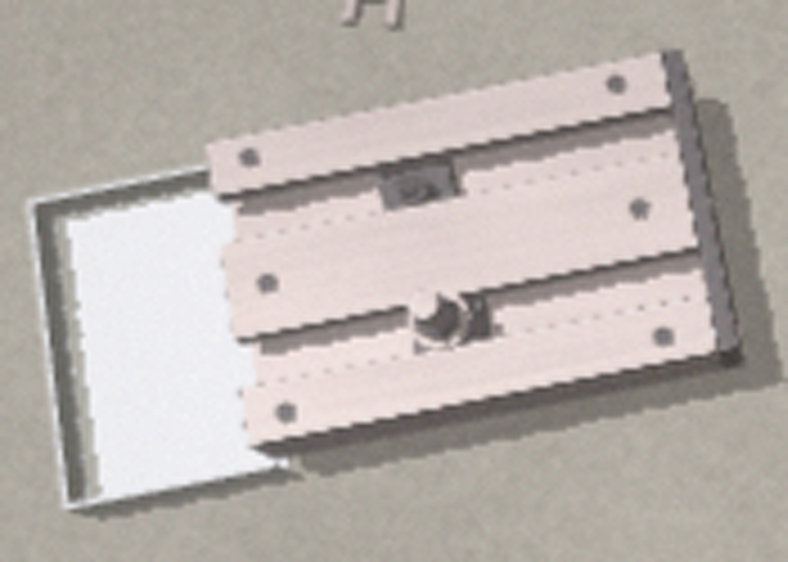

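View pics/b.png

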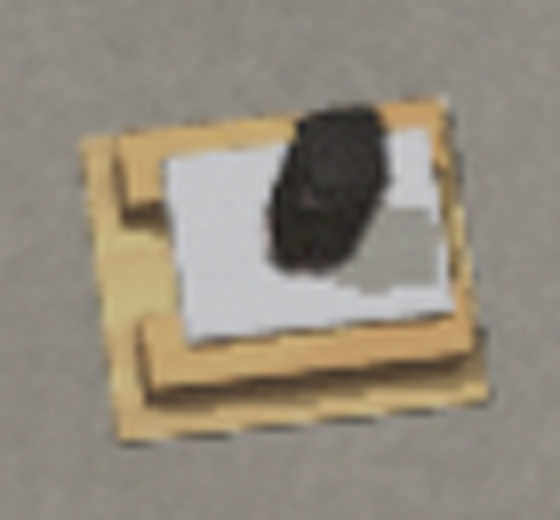

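View pics/c.png

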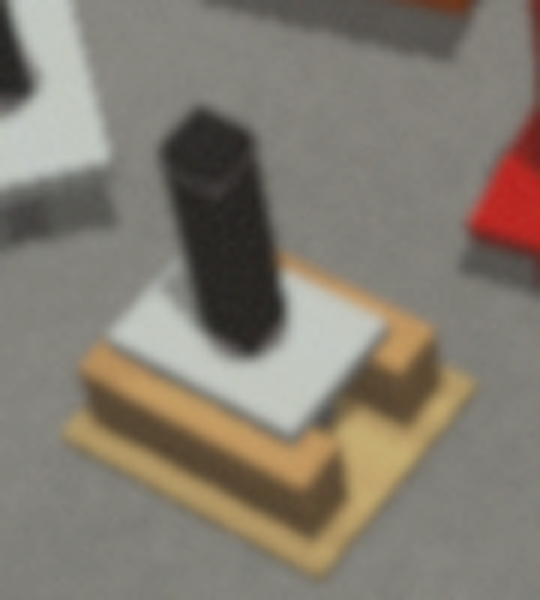

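```bash
cat > h.py <<'E'
from plant import r, gripper_to, inverse_kinematics, vision, models, telemetry
import numpy as np, cv2
from scipy.spatial.transform import Rotation as R
from scipy.optimize import least_squares
def Rq(q): return R.from_quat([q[1],q[2],q[3],q[0]])
def proj(k,P):
    p=Rq(k['orientation']).inv().apply(np.atleast_2d(P)-k['position']); return np.c_[k['fx']*p[:,0]/p[:,2]+k['cx'],k['fy']*p[:,1]/p[:,2]+k['cy']]
def unproj(k,uv,z):
    uv=np.atleast_2d(uv); d=Rq(k['orientation']).apply(np.c_[(uv[:,0]-k['cx'])/k['fx'],(uv[:,1]-k['cy'])/k['fy'],np.ones(len(uv))])
    s=(z-k['position'][2])/d[:,2]; return k['position']+d*s[:,None]
def fit(k,uv,loc,z,x0=(0.5,0,0)):
    W=unproj(k,uv,z)[:,:2]; loc=np.array(loc,float)
    f=lambda p:(loc@np.array([[np.cos(p[2]),np.sin(p[2])],[-np.sin(p[2]),np.cos(p[2])]])+p[:2]-W).ravel()
    s=least_squares(f,x0); return s.x,f(s.x).reshape(-1,2)
def quat(yaw): # tool down; tool x along (cos yaw, sin yaw)
    M=np.c_[[np.cos(yaw),np.sin(yaw),0],[np.sin(yaw),-np.cos(yaw),0],[0,0,-1]]
    q=R.from_matrix(M).as_quat(); return np.array([q[3],q[0],q[1],q[2]])
E
python3 - <<'E'
from h import *
np.set_printoptions(precision=4,suppress=True)
k=vision.get_calibration("top")
uv=np.array([(209,145),(258,445),(663,55),(716,352)])/4.5+[85,120]
print(fit(k,uv,[(.095,.14),(-.095,.14),(.095,-.14),(-.095,-.14)],.08))
uv=np.array([(165,158),(188,340),(430,128),(452,312)])/8+[290,165]
print(fit(k,uv,[(.032,.045),(-.032,.045),(.032,-.045),(-.032,-.045)],.056))
# yaw of present tool & ee
print(telemetry.current_ee_pos(),Rq(telemetry.current_tool_rot()).as_matrix())
E
```

```text
(array([0.5537, 0.0687, 0.1887]), array([[ 0.0005,  0.0002],
       [-0.0017,  0.0037],
       [ 0.0015, -0.0004],
       [-0.0004, -0.0035]]))
(array([ 0.4997, -0.3079,  0.0911]), array([[ 0.0006,  0.0004],
       [-0.0003,  0.0005],
       [-0.    ,  0.0002],
       [-0.0003, -0.0011]]))
[0.25   0.5178 0.2305] [[ 0.4348  0.9005  0.0001]
 [ 0.9005 -0.4348  0.0001]
 [ 0.0001  0.     -1.    ]]
```

Run:
```python
from h import *
np.set_printoptions(precision=4,suppress=True)
r.move_to([0.50,0.03,0.36],quat(0.189-np.pi/2))
r.hold(0.3)
k=vision.get_calibration("wrist"); im=vision.snapshot("wrist"); cv2.imwrite("pics/w1.png",im[:,:,::-1])
import pickle; pickle.dump(k,open("k1.pkl","wb"))
for t in ["plate","scrap","stud"]:
    print(t,[(m['score'],m['at']) for m in models.mark_of(t,"wrist")])
g=np.array([[-.045,-.14],[-.045,.14],[.045,-.14],[.045,.14]]);c,s=np.cos(.1887),np.sin(.1887)
P=np.c_[g@np.array([[c,s],[-s,c]])+[.5537,.0687],np.full(4,.08)]
print(proj(k,P)); print(telemetry.current_t(),telemetry.current_joints())
```

```text
plate [(0.8, [0.5613, 0.0739, 0.001])]
scrap [(0.56, [0.5949, 0.1018, 0.0476])]
stud [(0.74, [0.5112, 0.0792, 0.0464]), (0.31, [0.593, 0.1016, 0.0473])]
[[379.164  160.6197]
 [147.001  160.3605]
 [385.054   81.6639]
 [138.4594  81.3416]]
3.275 [-0.0788  0.1151  1.4005  0.      1.6262  1.3028]
```

View pics/w1.png

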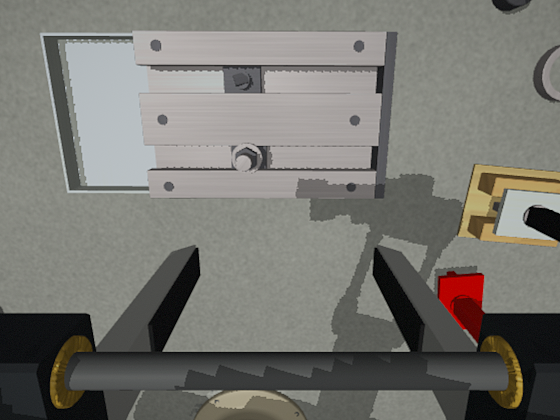

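The wrist view shows both slots running horizontally: the head is at (242,80) in the upper slot and the stud at (247,157) in the lower one. The tray is on the left and the dark bar on the right. I'll fit the plate from this picture, then grasp.

Run:
```python
from h import *
import pickle
np.set_printoptions(precision=4,suppress=True)
k=pickle.load(open("k1.pkl","rb"))
uv=[(133.5,31.5),(387.5,32.5),(149,196.5),(376,197.5)]
print(fit(k,uv,[(.095,.14),(.095,-.14),(-.095,.14),(-.095,-.14)],.08))
g=cv2.cvtColor(cv2.imread("pics/w1.png"),cv2.COLOR_BGR2GRAY)
for c in (170,300,340): print(c,g[25:205,c-2:c+3].mean(1).astype(int).tolist())
# grasp
gx,gy,yaw=0.4997,-0.3079,0.0911
q=quat(yaw-np.pi/2)
r.move_to([gx,gy,0.30],q)
r.hold(0.2)
im=vision.snapshot("wrist"); cv2.imwrite("pics/w2.png",im[:,:,::-1])
print([(m['score'],m['at']) for m in models.mark_of("scraper_grip","wrist")])
```

```text
(array([0.5563, 0.0702, 0.185 ]), array([[ 0.0016,  0.0014],
       [ 0.0016, -0.0005],
       [-0.0014, -0.0014],
       [-0.0018,  0.0004]]))
170 [130, 129, 130, 130, 130, 133, 158, 182, 176, 174, 175, 177, 177, 178, 176, 175, 175, 177, 176, 176, 177, 179, 178, 177, 176, 175, 174, 174, 176, 177, 178, 176, 178, 179, 178, 176, 175, 177, 175, 136, 44, 88, 105, 104, 101, 101, 151, 190, 184, 179, 179, 183, 184, 181, 183, 183, 184, 183, 183, 185, 183, 182, 181, 180, 179, 182, 184, 169, 156, 184, 181, 180, 180, 181, 179, 179, 180, 177, 175, 176, 174, 174, 179, 179, 173, 177, 179, 173, 173, 174, 174, 178, 180, 176, 174, 172, 177, 180, 176, 175, 172, 172, 172, 176, 176, 173, 174, 174, 173, 172, 174, 174, 173, 171, 171, 172, 171, 173, 173, 154, 150, 182, 174, 172, 172, 172, 173, 174, 174, 175, 172, 172, 173, 174, 174, 171, 169, 168, 167, 168, 169, 172, 153, 69, 51, 124, 177, 171, 167, 168, 169, 168, 167, 168, 168, 170, 159, 116, 96, 85, 89, 91, 90, 89, 95, 104, 140, 169, 163, 160, 158, 163, 149, 111, 136, 134, 134, 132, 132, 134]
300 [134, 133, 134, 136, 135, 128, 142, 172, 167, 167, 168, 17
[... 1174 characters left out ...]
71, 159, 139, 161, 168, 168, 167, 166, 166, 167, 168, 166, 165, 165, 163, 160, 161, 164, 164, 160, 162, 161, 161, 161, 164, 162, 162, 162, 163, 161, 160, 166, 165, 162, 161, 161, 162, 160, 163, 162, 163, 165, 161, 162, 162, 165, 165, 161, 161, 160, 158, 159, 161, 163, 142, 125, 169, 164, 163, 163, 163, 164, 163, 165, 165, 160, 160, 163, 164, 163, 160, 160, 159, 160, 161, 162, 156, 111, 62, 80, 141, 170, 164, 161, 162, 161, 161, 162, 163, 163, 161, 163, 153, 115, 107, 108, 108, 108, 107, 107, 108, 111, 110, 110, 107, 106, 116, 120, 91, 94, 95, 95, 96, 95]
[(0.86, [0.3482, -0.2635, 0.0966]), (0.83, [0.2874, -0.4304, 0.1313]), (0.75, [0.4993, -0.3038, 0.1126]), (0.65, [0.4682, -0.484, 0.1236])]
```

View pics/w2.png

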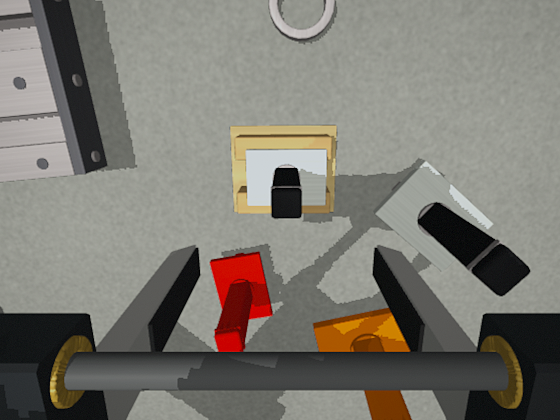

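The scraper is centred between the jaws at (287,190) and lined up with them. Now I'll grasp and lift it.

Run:
```python
from h import *
import pickle
np.set_printoptions(precision=4,suppress=True)
k=pickle.load(open("k1.pkl","rb"))
for c,rows in ((170,(64.5,92.5,144.5,168.5)),(340,(65.2,93.2,145.5,169.5))):
    W=unproj(k,[(c,a) for a in rows],.08)[:,:2]-[.555,.07]
    cc,s=np.cos(.187),np.sin(.187); print(W@np.array([[cc,-s],[s,cc]]))
gx,gy,yaw=0.4997,-0.3075,0.0911
q=quat(yaw-np.pi/2)
r.move_l([gx,gy,0.111-0.004],q,vel=0.2)
gripper_to(0.0,f_grip=45)
print("open",telemetry.current_opening(),telemetry.current_wrist_force())
r.move_l([gx,gy,0.18],vel=0.1)
print("open",telemetry.current_opening(),telemetry.current_wrist_force(),telemetry.current_torque(),telemetry.current_t())
im=vision.snapshot("wrist"); cv2.imwrite("pics/w3.png",im[:,:,::-1])
im=vision.snapshot("scene"); cv2.imwrite("pics/s3.png",im[:,:,::-1])
```

```text
[[ 0.0612  0.1017]
 [ 0.0313  0.1043]
 [-0.0277  0.1095]
 [-0.0566  0.112 ]]
[[ 0.061  -0.089 ]
 [ 0.0311 -0.0903]
 [-0.0283 -0.093 ]
 [-0.0572 -0.0943]]
open 0.025686518329597303 [ 0.3305  0.8445 -0.3024]
open 0.02599739216287178 [ 0.5384 -0.2668 -3.2606] [-0.0422  0.1694 -0.0406] 7.9167
```

View pics/w3.png

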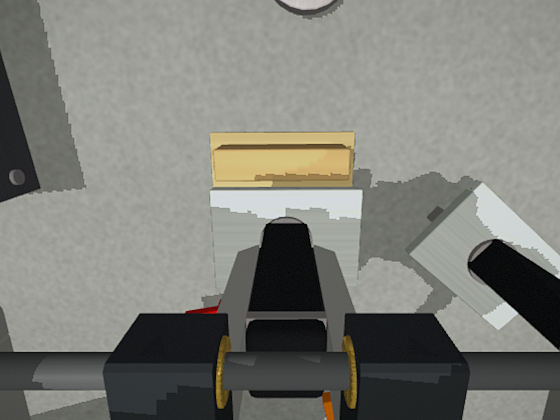

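View pics/s3.png

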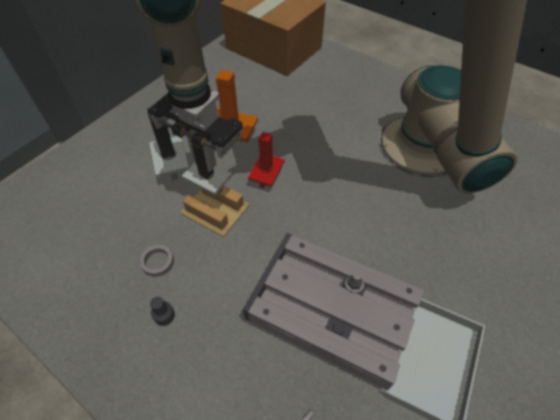

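It is held: opening 26 mm, 3.3 N of weight, and the stand is left empty. Next I'll carry it above the slot behind the head and check.

```bash
cat >> h.py <<'E'
PC=np.array([.555,.0710]); PY=.187
def W(x,y,z):
    c,s=np.cos(PY),np.sin(PY); return [PC[0]+c*x-s*y,PC[1]+s*x+c*y,z]
def L(p):
    c,s=np.cos(PY),np.sin(PY); d=np.array(p[:2])-PC; return np.array([c*d[0]+s*d[1],-s*d[0]+c*d[1],p[2]])
QP=quat(PY-np.pi/2)
E
python3 - <<'E'
from h import *
np.set_printoptions(precision=4,suppress=True)
p=telemetry.current_ee_pos()
r.move_l([p[0],p[1],.28],vel=.2)
r.move_to(W(.045,-.08,.28),QP)
r.move_l(W(.045,-.08,.195),vel=.15)
r.hold(.2)
for c in ("wrist","scene","top"):
    im=vision.snapshot(c); cv2.imwrite(f"pics/{c}4.png",im[:,:,::-1])
    if c!="wrist": print(c,[(m['score'],L(m['at'])) for m in models.mark_of("scraper_grip",c)][:4],[(m['score'],L(m['at'])) for m in models.mark_of("scrap",c)])
print(L(telemetry.current_ee_pos()),telemetry.current_t())
for c,(a,b,d,e) in (("scene",(220,370,230,390)),):
    im=cv2.imread(f"pics/{c}4.png"); cv2.imwrite(f"pics/{c}4z.png",cv2.convertScaleAbs(cv2.resize(im[a:b,d:e],None,fx=4.5,fy=4,interpolation=cv2.INTER_CUBIC),alpha=1.3))
E
```

```text
scene [(0.96, array([-0.1911, -0.5288,  0.124 ])), (0.81, array([ 0.0507, -0.0793,  0.2015])), (0.58, array([-0.2689, -0.2876,  0.0966])), (0.57, array([-0.3606, -0.443 ,  0.1325]))] [(0.65, array([0.045 , 0.0205, 0.0439]))]
top [(0.95, array([ 0.051 , -0.0823,  0.1963])), (0.95, array([-0.3582, -0.4412,  0.1333])), (0.71, array([-0.1907, -0.5314,  0.1241])), (0.58, array([-0.2655, -0.2883,  0.094 ]))] [(0.47, array([0.0464, 0.0249, 0.0457]))]
[ 0.045  -0.0799  0.1951] 11.175
```

View pics/wrist4.png

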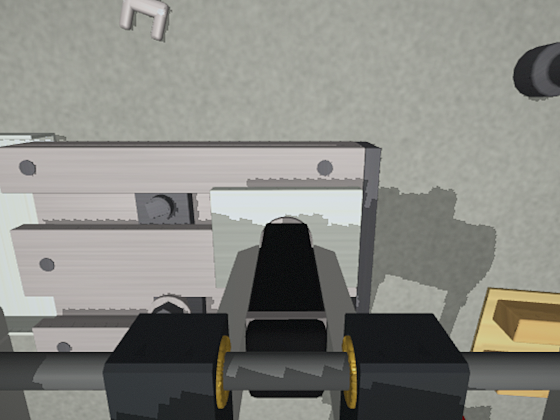

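View pics/scene4z.png

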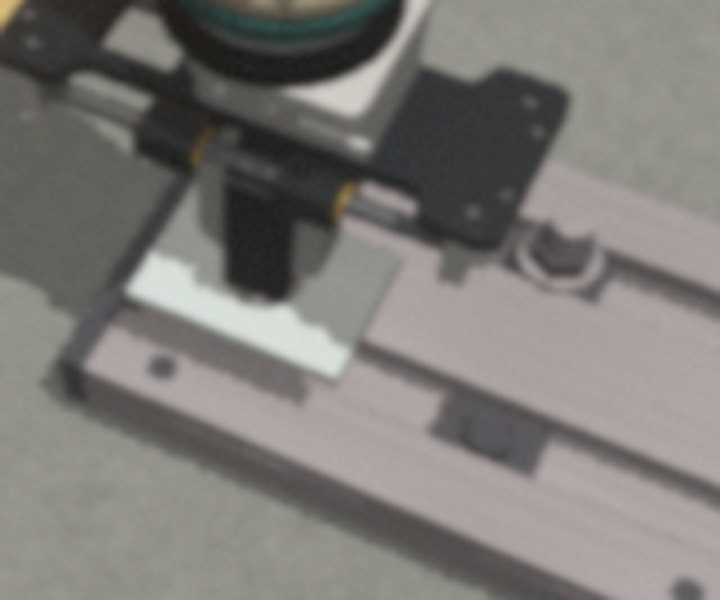

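Run:
```python
from h import *
np.set_printoptions(precision=4,suppress=True)
k=vision.get_calibration("wrist")
im=cv2.imread("pics/wrist4.png")
g=cv2.cvtColor(im,cv2.COLOR_BGR2GRAY)
for c in (80,110): print(c,[(i+140,int(v)) for i,v in enumerate(g[140:240,c-1:c+2].mean(1)) if abs(float(g[140+i+1,c])-float(g[140+i-1,c]))>25])
print([(i+170,int(g[170+i,235])) for i in range(30)])
print("shoe far edge", [L(p) for p in unproj(k,[(211,189),(362,189)],.144)])
for rr in (147,193,225): print(rr,[L(p) for p in unproj(k,[(100,rr)],.08)])
cv2.imwrite("pics/w4z.png",cv2.resize(im[130:240,20:240],None,fx=3.5,fy=3.5,interpolation=cv2.INTER_NEAREST))
```

```text
80 [(140, 159), (141, 113), (142, 78), (144, 101), (145, 110), (147, 116), (148, 173), (192, 168), (194, 183), (219, 173), (220, 130), (223, 123), (224, 97), (228, 79), (229, 113), (230, 168)]
110 [(140, 155), (141, 109), (142, 78), (144, 100), (145, 109), (147, 117), (148, 173), (194, 188), (219, 168), (220, 122), (223, 123), (224, 97), (228, 79), (229, 113), (230, 168)]
[(170, 184), (171, 186), (172, 188), (173, 186), (174, 181), (175, 184), (176, 185), (177, 184), (178, 183), (179, 182), (180, 182), (181, 180), (182, 184), (183, 191), (184, 191), (185, 193), (186, 177), (187, 120), (188, 107), (189, 121), (190, 184), (191, 224), (192, 223), (193, 221), (194, 220), (195, 220), (196, 220), (197, 221), (198, 221), (199, 221)]
shoe far edge [array([ 0.0791, -0.0362,  0.144 ]), array([ 0.0791, -0.1241,  0.144 ])]
147 [array([0.0958, 0.0576, 0.08  ])]
193 [array([0.0608, 0.0627, 0.08  ])]
225 [array([0.0349, 0.0664, 0.08  ])]
```

View pics/w4z.png

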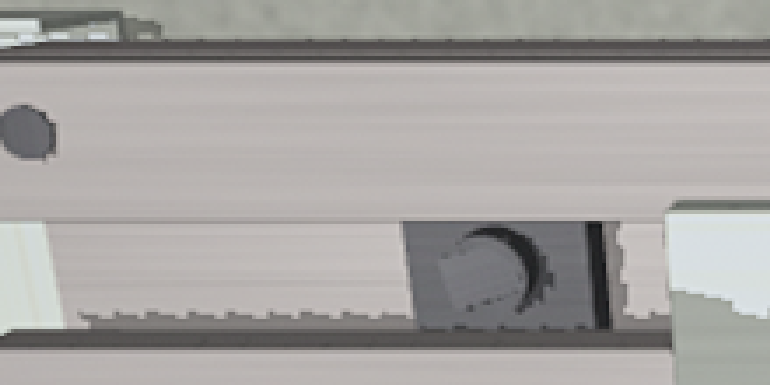

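In the wrist view the shoe's far edge puts the blade at x ≈ 46.5 mm, against a slot centre of about 45.8 mm. They are aligned, so I'll lower it.

Run:
```python
from h import *
np.set_printoptions(precision=4,suppress=True)
print(telemetry.current_wrist_force())
print(r.move_l(W(.0445,-.08,.150),vel=.1,guard=6), L(telemetry.current_ee_pos()))
print(r.move_l(W(.0445,-.08,.138),vel=.03,guard=6), L(telemetry.current_ee_pos()))
print(telemetry.current_wrist_force(),telemetry.current_t())
for c in ("wrist","scene"):
    im=vision.snapshot(c); cv2.imwrite(f"pics/{c}5.png",im[:,:,::-1])
im=cv2.imread("pics/scene5.png"); cv2.imwrite("pics/scene5z.png",cv2.convertScaleAbs(cv2.resize(im[220:370,230:390],None,fx=4.5,fy=4,interpolation=cv2.INTER_CUBIC),alpha=1.3))
```

```text
[-0.3412 -0.3263 -3.1578]
False [ 0.0448 -0.0801  0.1501]
True [ 0.0451 -0.0802  0.1408]
[ 0.2884 -0.1255  5.0781] 12.15
```

View pics/scene5z.png

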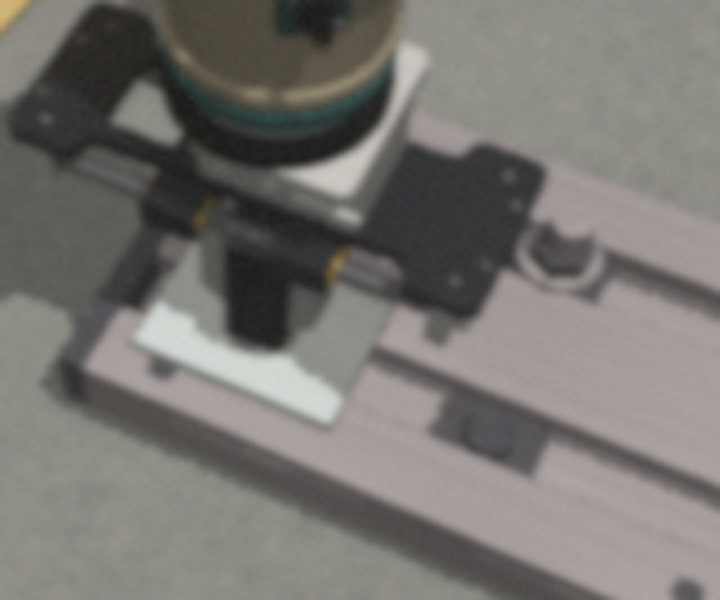

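View pics/wrist5.png

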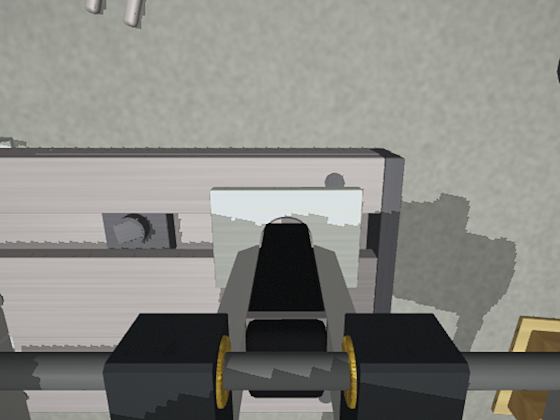

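The shoe touched down at TCP z = 0.1408, as predicted, so the blade is in the slot behind the head. Now I'll push.

Run:
```python
from h import *
np.set_printoptions(precision=4,suppress=True)
r.move_l(W(.0447,-.08,.1420),vel=.03)
for y in (-.03,.02,.07,.11):
    g=r.move_l(W(.0447,y,.1420),vel=.06,guard=25)
    print(g,L(telemetry.current_ee_pos()),telemetry.current_wrist_force(),telemetry.current_opening())
    if g: break
print(telemetry.current_t())
for c in ("wrist","top","scene"):
    im=vision.snapshot(c); cv2.imwrite(f"pics/{c}6.png",im[:,:,::-1])
    print([(m['score'],L(m['at'])) for m in models.mark_of("scrap",c)])
```

```text
False [ 0.0448 -0.0299  0.142 ] [-0.1163 -0.3975 -3.0283] 0.025820415458270643
False [0.0447 0.0205 0.142 ] [-0.0789 -0.5931 -3.2608] 0.025843671612590564
False [0.0447 0.0704 0.142 ] [ 0.1542  0.0538 -3.8963] 0.025630194308539824
False [0.0445 0.1103 0.1418] [ 0.4546 -0.4442 -3.3653] 0.02583492666746505
16.2667
[(0.96, array([0.0437, 0.2181, 0.0328]))]
[]
[(0.92, array([0.0472, 0.2201, 0.0263]))]
```

View pics/scene6.png

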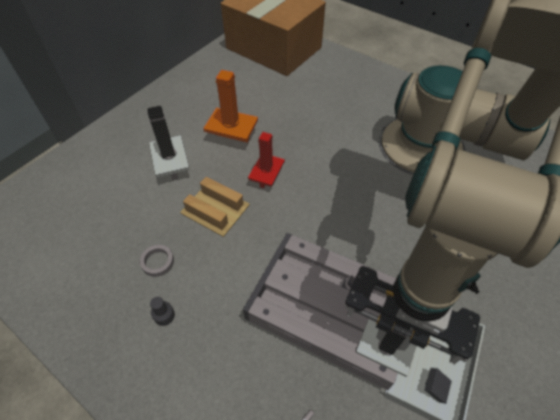

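View pics/wrist6.png

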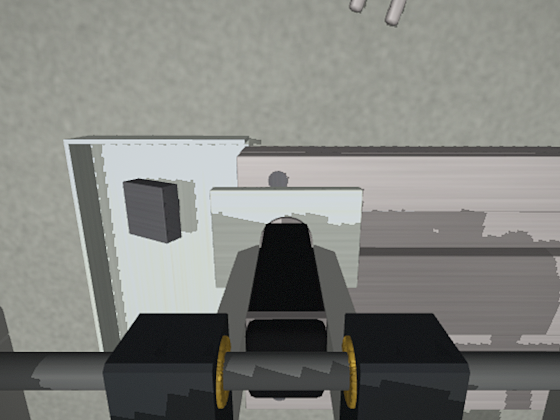

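The head now lies in the tray at wrist pixel (152,210), upside down and clear of the slot. I'll draw back so the scraper stands fully on the plate, set it down, release it and retreat.

Run:
```python
from h import *
np.set_printoptions(precision=4,suppress=True)
r.move_l(W(.0447,.05,.1420),vel=.1)
print(r.move_l(W(.0447,.05,.1380),vel=.02,guard=4),L(telemetry.current_ee_pos()),telemetry.current_wrist_force())
p=L(telemetry.current_ee_pos())
gripper_to(0.085)
r.move_l(W(p[0],p[1],.33),vel=.15)
r.move_l(W(p[0]-.12,p[1]-.06,.36),vel=.2)
r.hold(.3)
for c in ("wrist","top","scene"):
    im=vision.snapshot(c); cv2.imwrite(f"pics/{c}7.png",im[:,:,::-1])
    for t in ("scrap","stud","scraper_grip"):
        print(c,t,[(m['score'],L(m['at'])) for m in models.mark_of(t,c)])
print(telemetry.current_t(),telemetry.current_wrist_force())
```

```text
True [0.045  0.0505 0.1408] [-0.7548 -0.3039  4.249 ]
wrist scrap [(0.89, array([0.0404, 0.2224, 0.0296])), (0.5, array([0.0472, 0.0522, 0.1463]))]
wrist stud [(0.7, array([-0.0398,  0.0187,  0.0482]))]
wrist scraper_grip [(0.91, array([-0.2667, -0.2872,  0.0955])), (0.55, array([0.0456, 0.0531, 0.1457]))]
top scrap [(0.52, array([0.0441, 0.2227, 0.032 ]))]
top stud [(0.64, array([-0.043 ,  0.0142,  0.0434]))]
top scraper_grip [(0.92, array([-0.3563, -0.4459,  0.1356])), (0.91, array([-0.2642, -0.2879,  0.0945])), (0.83, array([0.0503, 0.0482, 0.1418])), (0.75, array([-0.1876, -0.5301,  0.1206]))]
scene scrap [(0.82, array([0.0463, 0.2222, 0.0279]))]
scene stud [(0.94, array([-0.045 ,  0.0207,  0.0458]))]
scene scraper_grip [(0.93, array([-0.2672, -0.2894,  0.0963])), (0.87, array([-0.3601, -0.4431,  0.134 ])), (0.77, array([-0.1921, -0.5308,  0.121 ])), (0.58, array([0.0457, 0.0496, 0.1474]))]
21.7 [0.1149 0.2199 0.1627]
```

View pics/scene7.png

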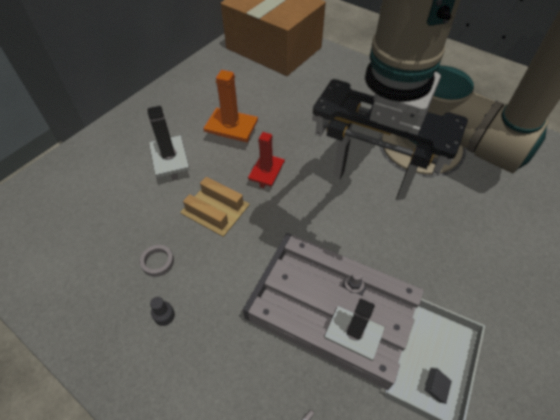

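View pics/wrist7.png

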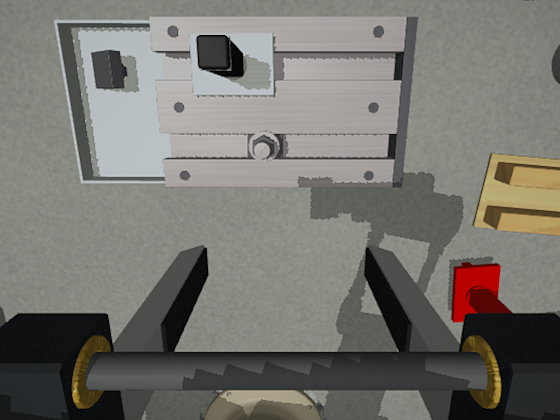

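The scraper stands upright in the slot at wrist pixel (235,60), the head lies on its edge in the tray at (108,70), and the stud at (263,147) hasn't moved. Handing in.

Run:
```python
from h import *
r.sign_off(); print(telemetry.current_t())
```

```text
the job is handed in; nothing more can be done
the job is handed in; nothing more can be done
```

The broken head is out of the slot and in the catch tray, and I handed the job in at about 22 s of the 45 s allowed. I took the black-handled scraper from its wooden stand, lowered the blade into the x = +45 mm slot behind the head and pushed the head out of the open end. I then drew the scraper back to y ≈ 50 mm, set it down, released it and moved the arm clear.

Positions below are in the plate frame; the last checks before handing in showed:
- **Broken head:** it lies on its edge in the tray at y ≈ 0.222 m and z ≈ 0.028–0.032 m. It looked at rest, as three pictures taken one after another agreed.
- **Scraper:** it stands upright and released, with the handle middle 142–147 mm above the bench.
- **Sound bolt:** it is at about (-0.043, 0.018) m against about (-0.04, 0.019) m at the start, which is no movement beyond measuring error.
- **Wrist force:** it was about 0.2 N after release. The highest reading was about 5 N, at touchdown of the shoe.

Two checks disagreed. The plate's centre differed by about 2–4 mm between cameras. The networks put the scraper's x about 5 mm off the slot, while the shoe's edge in the wrist picture showed about 1 mm; I went with the wrist picture, and the blade went in cleanly. The wrist network also once marked the scraper as the broken head, with a low score of 0.5. None of the checks failed.

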